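# Vent a humidity-test dish

### The job

Crank the handwheel until the pointer on the keeper slide stands at the long mark of its scale, so that the keeper blade is drawn off the lid. Then take the lid of the dish by its tab and raise that edge first, just clear of the dish's rim (a gap of a finger's width at most) with the opposite edge still resting on the dish, hold it so for about a second to let the damp air out, and lower it gently, without dropping or forcing it, to lie flat and centred on the dish. Leave the slide at the mark and disturb nothing else on the bench.

Things in the scene. Friction and masses are not known exactly. Their poses are not given: they have to be found in the camera images.
- dish (a point): centre of the rim (top edge) of a round steel dish, 105 mm outside diameter, 22 mm tall, fixed on one end of the base plate. z up; y points along the plate to the handwheel, whose axis is 215 mm away; x is the plate's short direction, away from the robot. The rim is 34 mm above the table
- lid: loose aluminium lid, ~0.15 kg, 120 mm outside diameter, 13 mm tall: plate 3 mm, skirt 2.5 mm thick reaching 10 mm below the plate. Inside diameter 115 mm: 5 mm of play all round the dish; starts off-centre. Origin: lid's centre line, level with the skirt's lower edge (seated: 10 mm below the dish's rim). z up; tab on the -x side. The keeper blade over it blocks the lift
- tab (a point): centre of the flat upright grip tab on the lid near its edge: 26 mm long along the lid's x (radial), 10 mm thick along y, 38 mm tall above the lid's top, to be pinched across its 10 mm. This point is 45 mm from the lid's centre towards -x, 24 mm above the lid's top and 14 mm below the tab's top. Axes as the lid's
- tab_edge (a point): point on the lower edge of the lid's skirt at the tab side, 60 mm from the lid's centre along the lid's -x
- far_edge (a point): point on the lower edge of the lid's skirt opposite the tab, 60 mm from the lid's centre along the lid's +x
- handle (a point): centre of the upright black crank handle on the handwheel, 18 mm diameter, 60 mm tall (30 mm above and below this point); its sleeve spins freely on its pin. It stands on a flat round wheel, 116 mm diameter, whose top is 32 mm below this point, and circles at 45 mm from the wheel's axis
- crank_axis (a point): point on the wheel's vertical axis at the height of the handle's centre. Turning clockwise seen from above moves the slide along the dish's +y (away from the dish), 20 mm per turn; it starts 1.1 to 1.6 turns short of the mark. The wheel turns stiffly (about 1.5 N at the handle) and stays where it is left
- pointer (a point): tip of the small dark pointer on the keeper slide, an aluminium block 40 mm long between dish and wheel carrying a 40 mm wide, 4 mm thick flat steel blade that reaches over the lid (3 mm above the lid's top)
- mark (a point): where the pointer's tip is when it stands at the long black mark of the white scale beside the slide (the short marks are 10 mm apart). The pointer travels along the dish's y
- spare_dish: bystander: open steel dish without lid, 92 mm diameter, 20 mm tall, behind the fixture; origin under its centre
- screwdriver: bystander: screwdriver 190 mm long lying behind the fixture
- meter: bystander: black hand meter, 165 x 82 x 36 mm, lying flat; origin under its centre
- mouse: bystander: black computer mouse 105 x 62 x 30 mm; origin under its centre
- wipe_jar: bystander: white jar 76 mm diameter, 110 mm tall; origin under its centre
- fixture: the grey base plate (160 x 340 mm, 12 mm thick, fixed on the table) with dish, keeper slide and handwheel gearbox (70 x 60 mm, top 62 mm above the table); origin on the table, 120 mm from the dish's centre along y; axes as the dish's
There are look-alikes about, which are no part of the job. There is more than one size of the lid; the one meant has the size given above.

How it is judged:
On the way, in this order (a step that is already met when the one before it is completed fails the run):
1. the pointer stands at the long mark, within 2 mm (y of pointer in the frame of dish between 0.143 and 0.147 m), for 0.5 s.
2. the tab edge of the lid is raised clear of the rim, by 1 to 20 mm, and held 0.8 s, the opposite edge still resting (z of tab_edge in the frame of dish between 0.001 and 0.02 m and z of far_edge in the frame of dish below -0.006 m), for 0.8 s.
At the end, for the whole second after the job is handed in: The lid is back flat on the dish (tilt under 0.025 rad, fully down), its centre within 2.2 mm of the dish's, released and at rest, and the pointer stands within 2 mm of the long mark (all of step 1 and horizontal distance between lid and dish below 0.0022 m and angle between lid's own z axis and vertical below 0.025 rad and z of lid in the frame of dish below -0.008 m and linear speed of lid below 0.01 m/s); the robot touches nothing.
It fails at once if the lid is lifted right off: its far edge rises more than 6 mm (z of far_edge in the frame of dish above -0.004 m).
It fails at once if the tab edge is raised more than 28 mm above the rim (z of tab_edge in the frame of dish above 0.028 m).
It fails at once if the lid is dropped (it turns faster than 3 rad/s) (angular speed of lid above 3 rad/s).
It fails at once if the lid is forced with more than 40 N against the dish or fixture (contact force between lid and fixture above 40 N).
It fails at once if a bystander is moved more than 20 mm (distance of any of spare_dish, screwdriver, meter, mouse, wipe_jar from where it was at the start of the episode above 0.02 m).
It also fails if it takes over 66 s, if anything falls off the work surface, if the arm or the gripper's body presses on something with over 40 N, if the wrist force passes 120 N, or if a joint passes its speed limit or range.

### The arm

A 6-joint arm with a two-finger parallel gripper is mounted at the origin on the work surface. World frame = base frame: x ahead of the robot, y to its left, z up, the work surface at z = 0. Lengths are in m, angles in rad, forces in N, time in s.
With the tool pointing down it reaches from about 0.35 to 0.775 m from the base axis. Payload 5.5 kg.
Tool frame: the origin (TCP) lies at the very end of the fingers, on their centre line; the grasp point (between the pads) lies 19 mm behind it; z points along the fingers, y is the line along which they close (so a half turn about z gives the same grasp; the last joint's range is limited). The gripper opens to 85 mm and grips with 20 to 120 N. Pads are 22 mm wide; open, the fingers measure 114 mm over their backs; the gripper's body (76 mm by 85 mm) begins 54 mm behind the grasp point. The pads swing forward as they close: fully open they stand 13 mm farther back than shut.
Start: joints at [-1.475, 0.313, 0.046, 1.304, 0, 1.431], TCP at [0.134, -0.559, 0.231] pointing down, gripper open.
Joint ranges: [-2.76, 2.76], [-0.86, 1.69], [-1.03, 1.26], [-2.2, 2.34], [-1.47, 1.5], [-3.14, 3.14]. Speed limits (rad/s): [2.57, 2.57, 3.14, 3.14, 3.14, 3.14].

### API

Orientations are given as a unit quaternion [w, x, y, z].
In Python, from workcell import get_state, read_camera, calibration, hand_in gives the robot as it stands.
- The arm moves only by the tool drive_tool, never from a script. Its argument "deltas" is a list that holds one entry, the list of rows, each a list of 7 numbers: the closure in counts, from 0 (fully open) to 255 (shut), then the shift along the tool's x, y, z in m, then the turn, a rotation vector about the tool's x, y, z in degrees. A call has 1 to 12 rows; each row is the pose to reach, as a shift and turn from the pose commanded when the call began, along the tool's axes at that moment; what a row does not reach only later rows make up. A row lasts 1/8 s, in which the tool goes at most 62.5 mm and 10.7 degrees, less where a joint would pass 70% of its speed; a pose out of reach is approached as far as the arm can. A call with a gripper value outside its range is refused whole. The fingers move at their own pace and stop on an object; "newtons" is the grip in N (left out, the last holds). Time passes only in rows, so rows that repeat a pose let the fingers close. It gives the time, the measured TCP pose, the force, the opening and the grip force at its end, in the units of the state.
- get_state(): the state, without advancing time (a new reading comes with each control period).
- read_camera(name): name is "side" or "top" or "wrist"; returns (picture, depth): 480x640x3 uint8, red, green, blue; 480x640 float32, m along the optical axis (not along the pixel's ray), 0 where there is no reading.
- calibration(name): a dict with "mtx" (3x3 intrinsics, pixels), "k1" (the pictures are not rectified: a ray, as slopes to the right and down, at radius r is drawn at 1 + k1 r^2 times it, then the intrinsics apply), "world_from_camera" (4x4, takes a point from camera to world coordinates). Camera axes: x right, y up, looking along -z (the intrinsics and any distortion apply to the point x, -y, -z); pixel columns grow to the right and rows downward; lengths in m; the calibration is good to about 2 mm. A picture is of the moment at which its call begins: read the wrist's pose just before it. calibration takes no time and is no camera call; for the wrist camera it gives the pose at the moment of the call.
- hand_in(): hands the job in; it is judged then, once.
The state is a dict: "clock": time; "joint_pos": joint angles; "qvel": joint speeds; "tau": joint torques, N m; "tcp_pos": TCP position; "orientation": TCP orientation; "wrist_force": force on the tool from outside, world axes, zero at the start; "ft_torque": the same for the moment, N m; "finger_gap": finger opening in m; "grip_force": force on a finger pad.
Only numpy, scipy, OpenCV 4.12 (cv2) and the standard library are available. Lean on these libraries where they do the work, as an engineer would, in place of code of your own. Each camera call takes 0.05 s, during which the arm holds its last target. There are 200 camera calls.

## Working session

There is one attempt and no reset: what is moved stays moved. The work goes in short steps, Python scripts to look and compute and a tool call to move; the robot and the scene stay as the last step left them, time stands still between calls to the robot, and variables do not carry over. Pictures are saved under pics/ and viewed, at most 10 in all, crops included, and the job is handed in when it is done.

Besides the shell and the picture viewer there is one more tool, called after "Emit:" as name(argument=value, ...), one argument or row to a line, values as JSON. drive_tool: Moves the arm, as the interface text tells. Its arguments: {"type":"object","properties":{"deltas":{"type":"array","items":{"type":"array","items":{"type":"array","items":{"type":"number"}}}},"newtons":{"type":"number"}},"required":["deltas"]}

```bash
mkdir -p pics; cat > h.py <<'E'
import numpy as np, cv2
from workcell import *
def ray(cal,uv):
    K=np.array(cal["mtx"]);k=cal["k1"];T=np.array(cal["world_from_camera"])
    p=np.array([(uv[0]-K[0,2])/K[0,0],(uv[1]-K[1,2])/K[1,1]]);q=p.copy()
    for _ in range(20): q=p/(1+k*(q@q))
    return T[:3,3],T[:3,:3]@np.array([q[0],-q[1],-1])
def onz(cal,uv,z):
    o,d=ray(cal,uv);return o+d*(z-o[2])/d[2]
def atdepth(cal,uv,dep):
    o,d=ray(cal,uv);return o+d*dep
def save(n,im): cv2.imwrite(f"pics/{n}.png",im[:,:,::-1])
E
python3 - <<'E'
from h import *
s=get_state();print({k:np.round(v,3).tolist() for k,v in s.items()})
for n in("top","side"):
    im,d=read_camera(n);save(n+"0",im);np.savez(n+"0.npz",im=im,d=d)
    c=calibration(n);print(n,np.round(c["mtx"],1).tolist(),c["k1"],np.round(c["world_from_camera"],3).tolist())
E
```

```text
{'clock': 0.0, 'joint_pos': [-1.475, 0.314, 0.045, 1.304, 0.0, 1.431], 'qvel': [-0.002, 0.001, 0.001, -0.001, -0.001, -0.001], 'tau': [-0.0, -48.063, 29.853, 0.019, -0.0, -0.0], 'tcp_pos': [0.134, -0.559, 0.23], 'orientation': [-0.001, 0.993, 0.118, 0.0], 'wrist_force': [-0.218, -0.023, 0.172], 'ft_torque': [-0.018, -0.031, 0.036], 'grip_force': 0.0, 'finger_gap': 0.085}
top [[452.2, 0.0, 323.8], [0.0, 452.2, 240.2], [0.0, 0.0, 1.0]] -0.07007791205208919 [[-0.002, 0.983, -0.185, 0.395], [-1.0, -0.005, -0.019, -0.036], [-0.02, 0.185, 0.982, 1.026], [0.0, 0.0, 0.0, 1.0]]
side [[611.2, 0.0, 318.3], [0.0, 611.2, 248.4], [0.0, 0.0, 1.0]] -0.18394609038310408 [[-0.96, 0.138, -0.244, 0.16], [-0.28, -0.498, 0.821, 1.288], [-0.009, 0.856, 0.516, 0.907], [0.0, 0.0, 0.0, 1.0]]
```

View pics/top0.png

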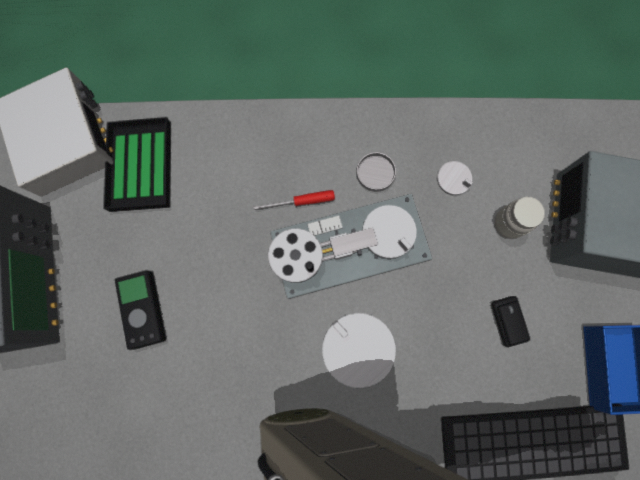

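View pics/side0.png

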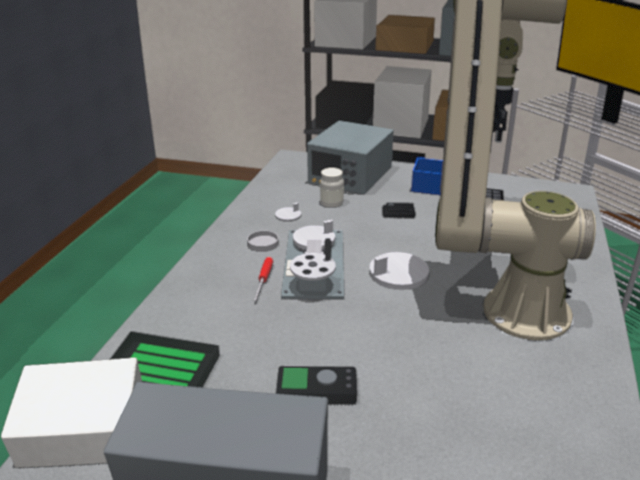

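The top view shows the fixture: wheel at (295,255), lid on the dish at (390,231) with its tab at about (403,243). There are three candidate lids: (390,231), about 54 px across (~120 mm); (455,178), about 35 px; (359,350), about 73 px. The one on the fixture fits the size and sits under the blade. I'll confirm that in a crop.

```bash
python3 - <<'E'
from h import *
z=np.load("top0.npz");c=calibration("top")
for n,(u,v) in dict(lid=(385,215),tabtop=(403,243),wheel=(290,245),handle=(309,267),slide=(340,245),small=(455,175),big=(359,355),plate=(300,290),scale=(322,224)).items():
    d=z["d"][v,u]; print(n,d,np.round(atdepth(c,(u,v),d),4))
im=z["im"][180:310,255:445];save("c1",cv2.resize(im,None,fx=4.2,fy=4.2,interpolation=cv2.INTER_CUBIC))
E
```

```text
lid 1.0114075 [ 0.6377 -0.1539  0.0402]
tabtop 0.96402514 [ 0.5675 -0.1865  0.0745]
wheel 0.96661544 [0.5642 0.055  0.0759]
handle 0.8954621 [0.5089 0.0109 0.137 ]
slide 0.9959051 [ 0.5692 -0.0524  0.045 ]
small 1.0570736 [ 0.7413 -0.3254  0.0099]
big 0.9772699 [ 0.331  -0.0922  0.0182]
plate 1.0137216 [0.4732 0.0376 0.0105]
scale 1.0374736 [ 0.6239 -0.0121  0.0138]
```

View pics/c1.png

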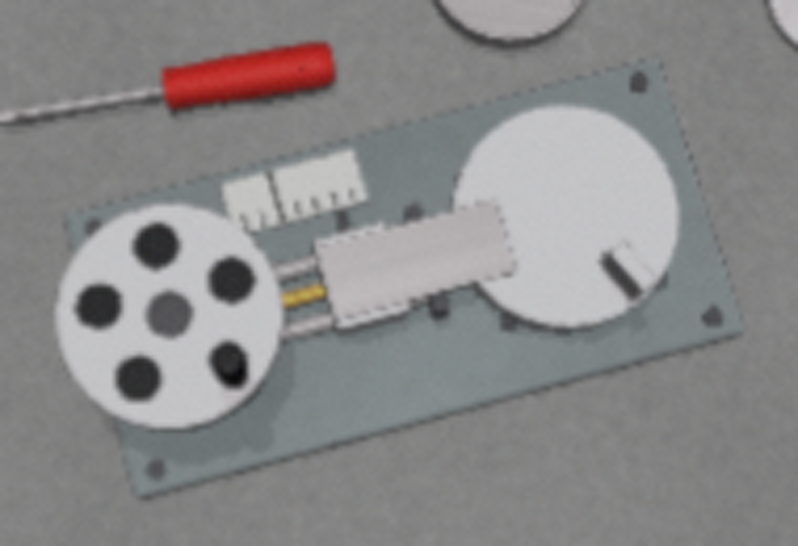

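Crop c1 shows the lid meant at (565,215), under the blade, with its tab at (625,270). The handle is at (232,365), the wheel axis at (170,315), the scale near (295,185) and its long mark at about (277,195). Next I'll turn these into positions.

```bash
python3 - <<'E'
from h import *
z=np.load("top0.npz");c=calibration("top");im=z["im"];hsv=cv2.cvtColor(im,cv2.COLOR_RGB2HSV)
o=lambda u,v:(255+(u+.5)/4.2-.5,180+(v+.5)/4.2-.5)
m=((im.min(2)>165)*255).astype(np.uint8)
cs,_=cv2.findContours(m[180:310,255:445],cv2.RETR_EXTERNAL,cv2.CHAIN_APPROX_NONE)
for k in cs:
    if cv2.contourArea(k)>1200:
        (u,v),r=cv2.minEnclosingCircle(k);e=cv2.fitEllipse(cv2.convexHull(k));print("white",u+255,v+180,r,[np.round(q,1) for q in e])
ax=onz(c,o(169,315),.0757);hd=onz(c,o(235,374),.137) ;lid=onz(c,o(567,216),.045)
tb=onz(c,o(633,262),.083)
print("axis",ax,"handle top",hd,np.linalg.norm((hd-ax)[:2]),"\nlid",lid,"tab",tb,np.linalg.norm((tb-lid)[:2]))
pc=[onz(c,o(*p),.012) for p in((660,58),(742,333),(142,497),(66,215))]
for i in range(4):print("plate",pc[i],np.linalg.norm(pc[i]-pc[i-1]))
print("ctr",np.mean(pc,0))
y=(pc[3]-pc[0]+pc[2]-pc[1])[:2];y/=np.linalg.norm(y);x=np.array([y[1],-y[0]])
C=np.mean(pc,0)[:2]
f=lambda p:np.round([(p[:2]-C)@x,(p[:2]-C)@y+.120],4)
print("yaxis",y,np.degrees(np.arctan2(y[1],y[0])))
for n,p in dict(ax=ax,hd=hd,lid=lid,tb=tb,mark=onz(c,o(277,195),.0138),ptr=onz(c,o(343,217),.0138)).items(): print(n,f(p))
E
```

```text
white 298.0 249.0 33.0152473449707 [array([42.3, 71.3]), array([51. , 65.8]), np.float64(38.4)]
white 373.7291793823242 236.66788864135742 42.8590087890625 [array([119. ,  56.2]), array([57.4, 87.7]), np.float64(72.3)]
axis [0.54339459 0.04438529 0.0757    ] handle top [0.50553254 0.00778569 0.137     ] 0.05265990697022064 
lid [ 0.59992561 -0.16249366  0.045     ] tab [ 0.56810367 -0.19020525  0.083     ] 0.042196776210348924
plate [ 0.69596932 -0.22100481  0.012     ] 0.3391712930840086
plate [ 0.54192066 -0.25934975  0.012     ] 0.15874925101236603
plate [0.45537717 0.06323071 0.012     ] 0.33398791490471147
plate [0.6089841  0.10682249 0.012     ] 0.15967258035855816
ctr [ 0.57556281 -0.07757534  0.012     ]
yaxis [-0.2577828   0.96620289] 104.93854206659196
ax [0.0004 0.2461]
hd [-0.0457  0.2205]
lid [0.0016 0.0317]
tb [-0.0362  0.0131]
mark [0.0598 0.1753]
ptr [0.0384 0.1438]
```

Emit:
drive_tool(
  deltas=[
    [[0, 0.25, -0.235, 0, 0, 0, -14], [0, 0.5, -0.47, 0, 0, 0, -27], [0, 0.5, -0.47, 0, 0, 0, -27], [0, 0.5, -0.47, 0, 0, 0, -27], [0, 0.5, -0.47, 0, 0, 0, -27], [0, 0.5, -0.47, 0, 0, 0, -27], [0, 0.5, -0.47, 0, 0, 0, -27], [0, 0.5, -0.47, 0, 0, 0, -27], [0, 0.5, -0.47, 0, 0, 0, -27], [0, 0.5, -0.47, 0, 0, 0, -27], [0, 0.5, -0.47, 0, 0, 0, -27], [0, 0.5, -0.47, 0, 0, 0, -27]],
  ],
)

```text
clock: 1.6
tcp_pos: [0.512, 0.0182, 0.2304]
orientation: [-0.0, 0.937, 0.349, -0.0]
wrist_force: [-0.5, -0.5, -0.6]
finger_gap: 0.0855
grip_force: 0.0
```

```bash
python3 - <<'E'
from h import *
s=get_state();print({k:np.round(s[k],3).tolist() for k in("clock","tcp_pos","orientation","joint_pos")})
c=calibration("wrist");im,d=read_camera("wrist");save("w1",im);np.savez("w1.npz",im=im,d=d,**{k:np.array(v) for k,v in c.items()})
print(np.round(c["world_from_camera"],3).tolist(),c["mtx"],c["k1"])
E
```

```text
{'clock': 1.6, 'tcp_pos': [0.512, 0.018, 0.23], 'orientation': [-0.0, 0.937, 0.349, -0.0], 'joint_pos': [-0.121, 0.192, -0.115, 1.264, 0.001, 2.307]}
[[0.654, 0.725, 0.218, 0.568], [-0.757, 0.626, 0.188, 0.066], [-0.0, -0.287, 0.958, 0.373], [0.0, 0.0, 0.0, 1.0]] [[396.56268678   0.         321.8444775 ]
 [  0.         396.56268678 249.88462417]
 [  0.           0.           1.        ]] -0.01345700332876804
```

View pics/w1.png

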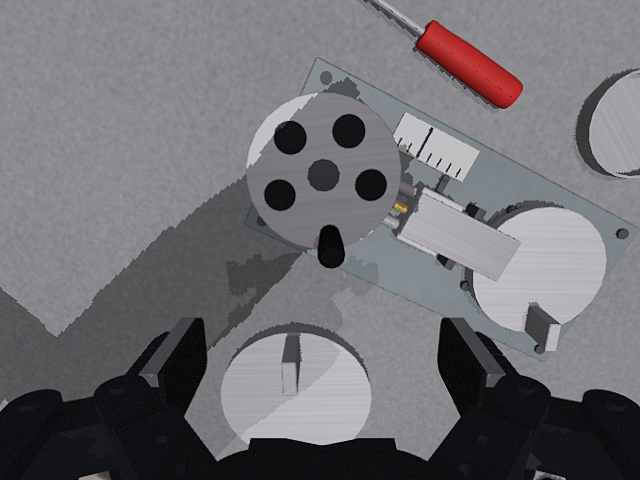

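The wrist view shows the hub at (323,175), handle top at about (332,257), long mark at (425,143), pointer near (446,180), lid centre at about (538,268) and tab at (545,325). The large decoy lid is at (296,390). I'll compute the positions and enlarge the scale.

```bash
cat >> h.py <<'E'
def blob(mask):
    n,l,s,c=cv2.connectedComponentsWithStats(mask.astype(np.uint8));return l,s,c
E
python3 - <<'E'
from h import *
z=np.load("w1.npz");c={k:z[k] for k in("mtx","k1","world_from_camera")};im,d=z["im"],z["d"]
# 3D map
P=lambda u,v:atdepth(c,(u,v),d[v,u])
R=c["world_from_camera"]
hp=np.array([P(u,v) for v in range(215,280) for u in range(305,360) if d[v,u]>0]);t=hp[(hp[:,2]>.128)]
print("handle top",t.mean(0),(t.min(0)+t.max(0))/2,np.ptp(t,0),len(t))
wp=np.array([(u,v,*P(u,v)) for v in range(85,262,1) for u in range(240,410,1) if d[v,u]>0]);w=wp[(abs(wp[:,4]-.0757)<.004)]
(cx,cy),r=cv2.minEnclosingCircle(w[:,2:4].astype(np.float32));print("wheel",cx,cy,r,np.median(w[:,4]),"hub",onz(c,(323,175),.076))
lp=np.array([P(u,v) for v in range(195,345) for u in range(455,620)]);l=lp[abs(lp[:,2]-.038)<.004]
(lx,ly),r=cv2.minEnclosingCircle(l[:,:2].astype(np.float32));print("lid",lx,ly,r,np.median(l[:,2]))
tt=lp[(lp[:,2]>.070)];b=cv2.minAreaRect(tt[:,:2].astype(np.float32));print("tabtop",b,np.median(tt[:,2]))
tt=lp[(lp[:,2]>.050)];print("tab all",cv2.minAreaRect(tt[:,:2].astype(np.float32)))
save("c2",cv2.resize(im[95:225,380:500],None,fx=4.6,fy=4.6,interpolation=cv2.INTER_CUBIC))
print("scale z",P(415,130),P(470,160))
E
```

```text
handle top [0.51563628 0.0139303  0.13588291] [0.5144782  0.01292764 0.13372872] [0.01761508 0.01735564 0.01116547] 619
wheel 0.5449938774108887 0.04534231126308441 0.05797966197133064 0.07647839720722832 hub [0.54485997 0.04520275 0.076     ]
lid 0.6033985018730164 -0.13941827416419983 0.083107590675354 0.03745863576067568
tabtop ((0.5622667074203491, -0.06584629416465759), (0.025846052914857864, 0.2631272077560425), 3.1100564002990723) 0.2556001479093203
tab all ((0.5622967481613159, -0.06584629416465759), (0.025869688019156456, 0.2631221413612366), 3.1282734870910645)
scale z [0.6214964  0.00575777 0.01470392] [ 0.63549628 -0.0494188   0.01363179]
```

View pics/c2.png

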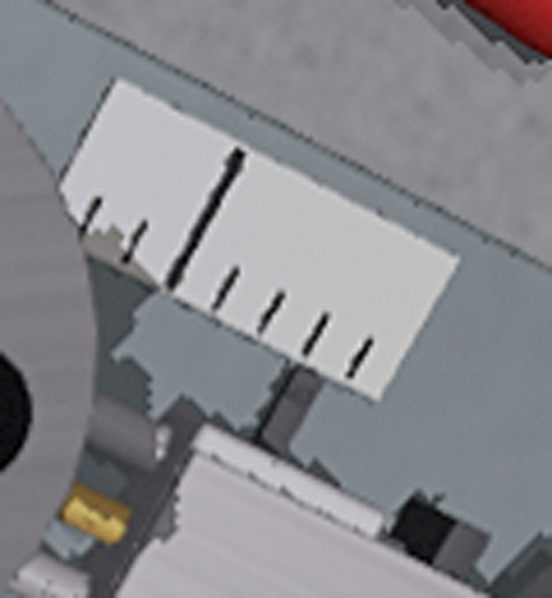

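Crop c2 shows the pointer bar with its tip at (300,370), near the third short mark. The long mark's base is at (172,283), so about 31 mm (~1.5 turns) remain. Handle and axis measure 44 mm apart, which agrees with the given 45 mm. I'll grasp the handle now.

Emit:
drive_tool(
  deltas=[
    [[0, -0.001, 0.005, 0.05, 0, 0, 0], [0, -0.001, 0.005, 0.1, 0, 0, 0], [0, -0.001, 0.005, 0.13, 0, 0, 0], [0, -0.001, 0.005, 0.14, 0, 0, 0], [0, -0.001, 0.005, 0.14, 0, 0, 0], [150, -0.001, 0.005, 0.14, 0, 0, 0], [255, -0.001, 0.005, 0.14, 0, 0, 0], [255, -0.001, 0.005, 0.14, 0, 0, 0], [255, -0.001, 0.005, 0.14, 0, 0, 0], [255, -0.001, 0.005, 0.14, 0, 0, 0], [255, -0.001, 0.005, 0.14, 0, 0, 0], [255, -0.001, 0.005, 0.14, 0, 0, 0]],
  ],
  newtons=30,
)

```text
clock: 3.15
tcp_pos: [0.5134, 0.0103, 0.0918]
orientation: [0.0, 0.938, 0.346, 0.0]
wrist_force: [-0.4, 0.3, 6.2]
finger_gap: 0.0168
grip_force: 29.3
```

```bash
cat > circ.py <<'E'
import numpy as np,sys
a0,st,n=map(float,sys.argv[1:4]);r=.045;y=np.radians(40.5)
for i in range(1,int(n)+1):
    a=np.radians(a0-st*i);b=np.radians(a0);d=r*np.array([np.cos(a)-np.cos(b),np.sin(a)-np.sin(b)])
    print([255,round(d[0]*np.cos(y)+d[1]*np.sin(y),4),round(d[0]*np.sin(y)-d[1]*np.cos(y),4),0,0,0,0],end=", ")
print()
E
python3 circ.py 227 12 12; python3 circ.py 83 15 12;python3 circ.py 263 15 12
```

```text
[255, np.float64(-0.0001), np.float64(-0.0094), 0, 0, 0, 0], [255, np.float64(0.0018), np.float64(-0.0186), 0, 0, 0, 0], [255, np.float64(0.0055), np.float64(-0.0273), 0, 0, 0, 0], [255, np.float64(0.011), np.float64(-0.0349), 0, 0, 0, 0], [255, np.float64(0.0179), np.float64(-0.0413), 0, 0, 0, 0], [255, np.float64(0.026), np.float64(-0.046), 0, 0, 0, 0], [255, np.float64(0.035), np.float64(-0.049), 0, 0, 0, 0], [255, np.float64(0.0443), np.float64(-0.0501), 0, 0, 0, 0], [255, np.float64(0.0537), np.float64(-0.0492), 0, 0, 0, 0], [255, np.float64(0.0627), np.float64(-0.0464), 0, 0, 0, 0], [255, np.float64(0.0708), np.float64(-0.0417), 0, 0, 0, 0], [255, np.float64(0.0779), np.float64(-0.0355), 0, 0, 0, 0], 
[255, np.float64(0.0067), np.float64(0.0096), 0, 0, 0, 0], [255, np.float64(0.0108), np.float64(0.0207), 0, 0, 0, 0], [255, np.float64(0.0118), np.float64(0.0324), 0, 0, 0, 0], [255, np.float64(0.0097), np.float64(0.0439), 0, 0, 0, 0], [255, np.float64(0.0048), np.float64(0.0546), 0, 0, 0, 0], [255, np.float64(-0.0028), np.float64(0.0636), 0, 0, 0, 0], [255, np.float64(-0.0124), n
[... 357 characters left out ...]
), np.float64(-0.0096), 0, 0, 0, 0], [255, np.float64(-0.0108), np.float64(-0.0207), 0, 0, 0, 0], [255, np.float64(-0.0118), np.float64(-0.0324), 0, 0, 0, 0], [255, np.float64(-0.0097), np.float64(-0.0439), 0, 0, 0, 0], [255, np.float64(-0.0048), np.float64(-0.0546), 0, 0, 0, 0], [255, np.float64(0.0028), np.float64(-0.0636), 0, 0, 0, 0], [255, np.float64(0.0124), np.float64(-0.0703), 0, 0, 0, 0], [255, np.float64(0.0234), np.float64(-0.0743), 0, 0, 0, 0], [255, np.float64(0.0351), np.float64(-0.0754), 0, 0, 0, 0], [255, np.float64(0.0467), np.float64(-0.0733), 0, 0, 0, 0], [255, np.float64(0.0574), np.float64(-0.0684), 0, 0, 0, 0], [255, np.float64(0.0664), np.float64(-0.0608), 0, 0, 0, 0],
```

Emit:
drive_tool(
  deltas=[
    [[255, 0, -0.009, 0, 0, 0, 0], [255, 0.002, -0.019, 0, 0, 0, 0], [255, 0.0055, -0.027, 0, 0, 0, 0], [255, 0.011, -0.035, 0, 0, 0, 0], [255, 0.018, -0.041, 0, 0, 0, 0], [255, 0.026, -0.046, 0, 0, 0, 0]],
  ],
)

```text
clock: 3.9
tcp_pos: [0.502, 0.0623, 0.0917]
orientation: [0.0, 0.938, 0.346, -0.001]
wrist_force: [-2.9, -2.2, 7.4]
finger_gap: 0.0165
grip_force: 29.6
```

Emit:
drive_tool(
  deltas=[
    [[255, 0.009, -0.003, 0, 0, 0, 0], [255, 0.018, -0.004, 0, 0, 0, 0], [255, 0.0275, -0.003, 0, 0, 0, 0], [255, 0.0365, -0.0005, 0, 0, 0, 0], [255, 0.045, 0.004, 0, 0, 0, 0], [255, 0.052, 0.0105, 0, 0, 0, 0]],
  ],
)

```text
clock: 4.65
tcp_pos: [0.5491, 0.0888, 0.0918]
orientation: [-0.0, 0.938, 0.347, -0.0]
wrist_force: [-2.1, 0.2, 6.8]
finger_gap: 0.0167
grip_force: 29.6
```

Emit:
drive_tool(
  deltas=[
    [[255, 0.0067, 0.0096, 0, 0, 0, 0], [255, 0.0108, 0.0207, 0, 0, 0, 0], [255, 0.0118, 0.0324, 0, 0, 0, 0], [255, 0.0097, 0.0439, 0, 0, 0, 0], [255, 0.0048, 0.0546, 0, 0, 0, 0], [255, -0.0028, 0.0636, 0, 0, 0, 0], [255, -0.0124, 0.0703, 0, 0, 0, 0], [255, -0.0234, 0.0743, 0, 0, 0, 0], [255, -0.0351, 0.0754, 0, 0, 0, 0], [255, -0.0467, 0.0733, 0, 0, 0, 0], [255, -0.0574, 0.0684, 0, 0, 0, 0], [255, -0.0664, 0.0608, 0, 0, 0, 0]],
  ],
)

```text
clock: 6.15
tcp_pos: [0.5389, -0.0009, 0.0918]
orientation: [-0.0, 0.938, 0.346, 0.001]
wrist_force: [3.2, 6.1, 4.4]
finger_gap: 0.0168
grip_force: 29.5
```

Emit:
drive_tool(
  deltas=[
    [[255, -0.0067, -0.0096, 0, 0, 0, 0], [255, -0.0108, -0.0207, 0, 0, 0, 0], [255, -0.0118, -0.0324, 0, 0, 0, 0], [255, -0.0097, -0.0439, 0, 0, 0, 0], [255, -0.0048, -0.0546, 0, 0, 0, 0], [255, 0.0028, -0.0636, 0, 0, 0, 0], [255, 0.0124, -0.0703, 0, 0, 0, 0], [255, 0.0234, -0.0743, 0, 0, 0, 0], [255, 0.0351, -0.0754, 0, 0, 0, 0], [255, 0.0467, -0.0733, 0, 0, 0, 0], [255, 0.0467, -0.0733, 0, 0, 0, 0], [255, 0.0467, -0.0733, 0, 0, 0, 0]],
  ],
)

```text
clock: 7.65
tcp_pos: [0.5257, 0.0855, 0.0917]
orientation: [-0.0, 0.938, 0.347, -0.0]
wrist_force: [-0.6, 4.5, 9.3]
finger_gap: 0.0171
grip_force: 30.0
```

```bash
python3 - <<'E'
from h import *
s=get_state();print({k:np.round(s[k],4).tolist() for k in("clock","tcp_pos","orientation","wrist_force")})
im,d=read_camera("top");np.savez("top1.npz",im=im,d=d)
c=calibration("wrist");wi,d=read_camera("wrist");np.savez("w2.npz",im=wi,d=d,**{k:np.array(v) for k,v in c.items()})
a=cv2.resize(im[205:275,290:390],None,fx=4,fy=4,interpolation=cv2.INTER_CUBIC)
save("c3",np.hstack([a,cv2.resize(wi,(373,280))]))
E
```

```text
{'clock': 7.65, 'tcp_pos': [0.5257, 0.0855, 0.0917], 'orientation': [-0.0004, 0.938, 0.3466, -0.0001], 'wrist_force': [-0.6291, 4.5444, 9.262]}
```

View pics/c3.png

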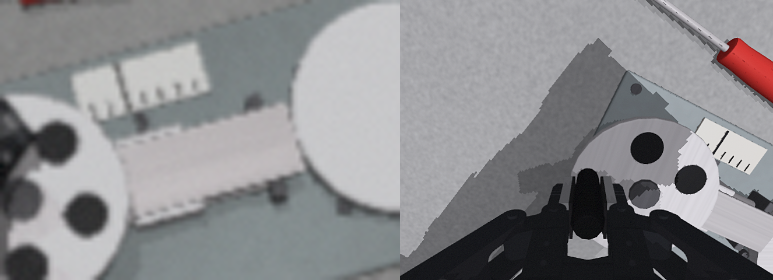

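Crop c3 shows the pointer at (140,118) still right of the long mark (base at (128,110)), about 5 mm short, which agrees with 474° turned. I'll compute the remainder from the first wrist view and this top view, using the depth.

```bash
python3 - <<'E'
from h import *
z=np.load("w1.npz");c={k:z[k] for k in("mtx","k1","world_from_camera")};d=z["d"]
y=np.array([-.2625,.965]);ax=np.array([.545,.0453])  # dish +y
o=lambda u,v:(380+(u+.5)/4.6-.5,95+(v+.5)/4.6-.5)
Y=lambda p:round(((p[:2]-ax)@y+.215)*1000,2)
for n,q in dict(tip=(302,375),mid=(288,405),base=(272,437),mb=(172,283),mt=(238,155),s1=(218,305),s3=(309,350)).items():
    u,v=o(*q);dd=d[int(round(v)),int(round(u))];p=atdepth(c,(u,v),dd);print(n,np.round(p,4),Y(p), "onz .014",Y(onz(c,(u,v),.0138)),Y(onz(c,(u,v),.016)))
z=np.load("top1.npz");c=calibration("top")
o=lambda u,v:(290+(u+.5)/4-.5,205+(v+.5)/4-.5)
for n,q in dict(tip=(139,115),mid=(140,124),mb=(128,110),mt=(118,65)).items():
    print("top",n,Y(onz(c,o(*q),.0138)))
E
```

```text
tip [ 0.6103 -0.0409  0.0206] 114.71 onz .014 112.51 113.23
mid [ 0.6047 -0.0434  0.0189] 113.69 onz .014 112.02 112.73
base [ 0.5982 -0.045   0.0206] 113.9 onz .014 111.67 112.39
mb [ 0.6067 -0.0108  0.0161] 144.63 onz .014 144.08 144.6
mt [ 0.6317 -0.0038  0.0155] 144.86 onz .014 144.45 144.97
s1 [ 0.6095 -0.0202  0.017 ] 134.85 onz .014 134.01 134.59
s3 [ 0.6152 -0.0402  0.0148] 114.07 onz .014 113.75 114.45
top tip 139.5
top mid 140.34
top mb 144.79
top mt 143.37
```

```bash
sed -i 's/round(d/+float(1)*round(d/g' circ.py; python3 circ.py 113 10 8|sed 's/np.float64//g'
```

```text
[255, (0.0072), (0.003), 0, 0, 0, 0], [255, (0.0139), (0.0072), 0, 0, 0, 0], [255, (0.0196), (0.0125), 0, 0, 0, 0], [255, (0.0244), (0.0187), 0, 0, 0, 0], [255, (0.028), (0.0257), 0, 0, 0, 0], [255, (0.0304), (0.0332), 0, 0, 0, 0], [255, (0.0314), (0.041), 0, 0, 0, 0], [255, (0.0311), (0.0488), 0, 0, 0, 0],
```

Emit:
drive_tool(
  deltas=[
    [[255, 0.007, 0.003, 0, 0, 0, 0], [255, 0.014, 0.007, 0, 0, 0, 0], [255, 0.0195, 0.0125, 0, 0, 0, 0], [255, 0.0245, 0.0185, 0, 0, 0, 0], [255, 0.028, 0.0255, 0, 0, 0, 0], [255, 0.0305, 0.033, 0, 0, 0, 0], [255, 0.0315, 0.041, 0, 0, 0, 0], [255, 0.031, 0.049, 0, 0, 0, 0], [255, 0.031, 0.049, 0, 0, 0, 0], [255, 0.031, 0.049, 0, 0, 0, 0]],
  ],
)

```text
clock: 9.0
tcp_pos: [0.5818, 0.0671, 0.0917]
orientation: [0.001, 0.938, 0.346, 0.0]
wrist_force: [1.4, 0.9, 5.8]
finger_gap: 0.0167
grip_force: 29.7
```

Emit:
drive_tool(
  deltas=[
    [[0, 0, 0, 0, 0, 0, 0], [0, 0, 0, 0, 0, 0, 0], [0, 0, 0, 0, 0, 0, 0], [0, 0, 0, -0.04, 0, 0, 0], [0, 0, 0, -0.09, 0, 0, 0], [0, -0.03, 0.04, -0.14, 0, 0, 0], [0, -0.06, 0.08, -0.14, 0, 0, 0], [0, -0.1, 0.126, -0.14, 0, 0, 0], [0, -0.1, 0.126, -0.14, 0, 0, 0], [0, -0.1, 0.126, -0.14, 0, 0, 0], [0, -0.1, 0.126, -0.14, 0, 0, 0]],
  ],
)

```text
clock: 10.38
tcp_pos: [0.5873, -0.092, 0.231]
orientation: [-0.0, 0.938, 0.347, -0.0]
wrist_force: [0.6, 0.3, 0.6]
finger_gap: 0.0851
grip_force: 0.0
```

```bash
python3 - <<'E'
from h import *
s=get_state();print({k:np.round(s[k],4).tolist() for k in("clock","tcp_pos","orientation","wrist_force")})
c=calibration("wrist");wi,d=read_camera("wrist");np.savez("w3.npz",im=wi,d=d,**{k:np.array(v) for k,v in c.items()})
save("w3",wi)
E
```

```text
{'clock': 10.375, 'tcp_pos': [0.5873, -0.092, 0.231], 'orientation': [-0.0003, 0.9379, 0.3469, -0.0003], 'wrist_force': [0.6451, 0.3446, 0.5604]}
```

View pics/w3.png

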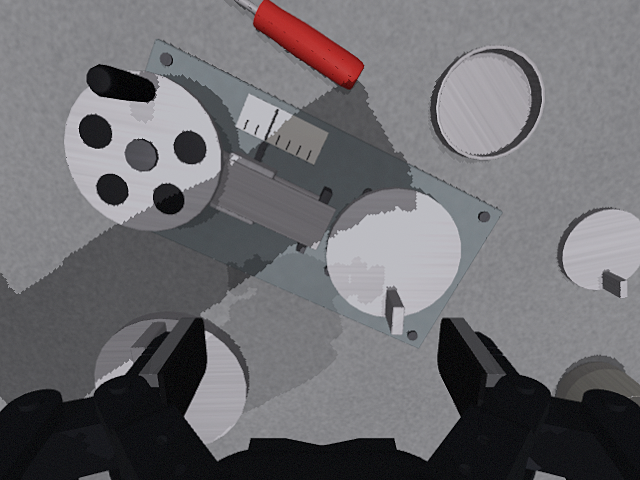

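The pointer tip is at about (263,147), lined up with the long mark (265,137). The blade is off the lid, whose centre is at about (394,253) and tab top at (398,318). Next I'll measure the pointer, lid and dish accurately.

```bash
cat > m.py <<'E'
from h import *
def load(f):
    z=np.load(f);return {k:z[k] for k in("mtx","k1","world_from_camera")},z["im"],z["d"]
def pts(c,d):
    v,u=np.mgrid[:480,:640];K=c["mtx"]
    p=cv2.undistortPoints(np.stack([u,v],-1).reshape(-1,1,2).astype(float),K,np.array([float(c["k1"]),0,0,0])).reshape(480,640,2)
    r=np.dstack([p[...,0],-p[...,1],-np.ones((480,640))])@c["world_from_camera"][:3,:3].T
    return c["world_from_camera"][:3,3],r,c["world_from_camera"][:3,3]+r*d[...,None]
def circ(xy):
    A=np.c_[2*xy,np.ones(len(xy))];s=np.linalg.lstsq(A,(xy**2).sum(1),rcond=None)[0];return s[:2],np.sqrt(s[2]+s[:2]@s[:2])
def edge(mask,o,r,z,R,c0):
    k=max(cv2.findContours(mask.astype(np.uint8),cv2.RETR_EXTERNAL,cv2.CHAIN_APPROX_NONE)[0],key=cv2.contourArea)[:,0]
    rr=r[k[:,1],k[:,0]];P=(o+rr*((z-o[2])/rr[:,2])[:,None])[:,:2]
    for t in(.008,.004,.002,.0015):
        s=abs(np.linalg.norm(P-c0,axis=1)-R)<t;c0,q=circ(P[s])
    return c0,q,s.sum()
E
cat > m3.py <<'E'
from m import *
c,im,d=load("w3.npz");o,r,P=pts(c,d)
v,u=np.mgrid[:480,:640];Z=P[...,2]
wc,q,n=edge((abs(Z-.0757)<.006)&(u<260)&(v<260),o,r,.0757,.058,np.array([.545,.045]));print("wheel",wc,q,n)
M=(abs(Z-.037)<.006)&(u>315)&(u<480)&(v>175)&(v<330)
lc,q,n=edge(M,o,r,.037,.060,np.array([.601,-.162]));print("lid",lc,q,n)
b=(Z>.055)&(Z<.09)&(u>370)&(u<420)&(v>270)&(v<345);print("z tab",np.percentile(Z[b],[5,50,95]))
T=P[b&(Z>.069)][:,:2];print("tabtop",len(T),cv2.minAreaRect((T*1000).astype(np.float32)),T.mean(0))
# plate long edges
S=im.astype(int);pm=((S[...,2]-S[...,0]>6)&(Z<.022)&(v<370)&(v>30))
def line(a,b,sgn):
    # scan across edge between pixel a and b, find mask boundary
    a,b=np.array(a,float),np.array(b,float);n=np.array([-(b-a)[1],(b-a)[0]])/np.linalg.norm(b-a)*sgn;L=[]
    for t in np.linspace(.03,.97,60):
        q=a+t*(b-a);pr=[pm[tuple(np.round(q+n*s).astype(int)[::-1])] for s in np.arange(-10,10.1,.5)]
        k=np.argmax(np.convolve(pr,[-1]*8+[1]*8,'valid')) if 0 else None
        sc=[sum(pr[i:])-sum(pr[:i]) for i in range(len(pr)+1)];i=int(np.argmax(sc))
        if 4<i<37:L.append(q+n*(i*.5-10.25))
    W=np.array([onz(c,p,.012)[:2] for p in L]).astype(np.float32)
    vx,vy,x0,y0=cv2.fitLine(W,cv2.DIST_HUBER,0,.001,.001).ravel();
    g=np.degrees(np.arctan2(vy,vx))%180;dist=(wc-[x0,y0])@[-np.sin(np.radians(g)),np.cos(np.radians(g))]
    print("edge",len(L),"angle",g,"axis dist",dist);return g
g1=line((158,40),(500,211),1)
g2=line((245,272),(420,347),-1)
for g in(g1,):
    y=np.array([np.cos(np.radians(g)),np.sin(np.radians(g))]);dc=wc-.215*y;x=np.array([y[1],-y[0]]);e=lc-dc;print("dish",dc,"lid off (x,y)",e@x,e@y,"lid-wheel angle",np.degrees(np.arctan2(*(wc-lc)[::-1])))
save("c4",np.hstack([cv2.resize(im[85:200,215:330],(520,520),interpolation=cv2.INTER_CUBIC)]))
E
python3 m3.py
```

```text
wheel [0.54599298 0.04500462] 0.05759065050880848 419
lid [ 0.60422351 -0.1610498 ] 0.05974953735277897 355
z tab [0.05777834 0.07459946 0.07618416]
tabtop 395 ((569.6530151367188, -189.91331481933594), (26.658239364624023, 10.200288772583008), 40.42131042480469) [ 0.5701251  -0.18888584]Traceback (most recent call last):
  File "m3.py", line 23, in <module>
    g1=line((158,40),(500,211),1)
  File "m3.py", line 20, in line
    vx,vy,x0,y0=cv2.fitLine(W,cv2.DIST_HUBER,0,.001,.001).ravel();
                ~~~~~~~~~~~^^^^^^^^^^^^^^^^^^^^^^^^^^^^^^
cv2.error: OpenCV(4.12.0) /io/opencv/modules/imgproc/src/linefit.cpp:618: error: (-215:Assertion failed) npoints2 >= 0 || npoints3 >= 0 in function 'fitLine'
```

```bash
sed -i 's/^pm=.*//; s/(S\[...,2\]-S\[...,0\]>6)/(S[...,2]*100>S[...,0]*106)/; s/(Z<.022)&(v<370)/(v<370)/' m3.py
python3 - <<'E'
from m import *
c,im,d=load("w3.npz")
for u,v in((400,170),(300,85),(180,60),(480,210),(470,190),(440,160),(250,60),(350,90),(300,290),(270,300)): print(u,v,im[v,u],d[v,u])
E
python3 m3.py | tail -5
```

```text
400 170 [72 78 82] 0.35571238
300 85 [139 138 142] 0.34576082
180 60 [120 128 132] 0.32861874
480 210 [126 133 138] 0.36698443
470 190 [132 131 135] 0.37251377
440 160 [135 134 138] 0.36514917
250 60 [137 137 140] 0.3409387
350 90 [64 68 70] 0.347969
300 290 [110 117 121] 0.38931638
270 300 [119 119 122] 0.40446126
wheel [0.54599298 0.04500462] 0.05759065050880848 419
lid [ 0.60422351 -0.1610498 ] 0.05974953735277897 355
z tab [0.05777834 0.07459946 0.07618416]
tabtop 395 ((569.6530151367188, -189.91331481933594), (26.658239364624023, 10.200288772583008), 40.42131042480469) [ 0.5701251  -0.18888584]Traceback (most recent call last):
  File "m3.py", line 23, in <module>
    g1=line((158,40),(500,211),1)
  File "m3.py", line 20, in line
    vx,vy,x0,y0=cv2.fitLine(W,cv2.DIST_HUBER,0,.001,.001).ravel();
                ~~~~~~~~~~~^^^^^^^^^^^^^^^^^^^^^^^^^^^^^^
cv2.error: OpenCV(4.12.0) /io/opencv/modules/imgproc/src/linefit.cpp:618: error: (-215:Assertion failed) npoints2 >= 0 || npoints3 >= 0 in function 'fitLine'
```

```bash
sed -i 's/pr=\[pm\[\(.*\)\] for s in/pr=[2*int(pm[\1])-1 for s in/' m3.py; python3 m3.py | tail -4
```

```text
tabtop 395 ((569.6530151367188, -189.91331481933594), (26.658239364624023, 10.200288772583008), 40.42131042480469) [ 0.5701251  -0.18888584]
edge 60 angle 105.059875 axis dist 0.07916395693323156
edge 56 angle 105.04612 axis dist -0.07988019468972943
dish [ 0.60185606 -0.16261117] lid off (x,y) 0.0026918281734902906 0.0008926168723214709 lid-wheel angle 105.7801759063969
```

View pics/c4.png

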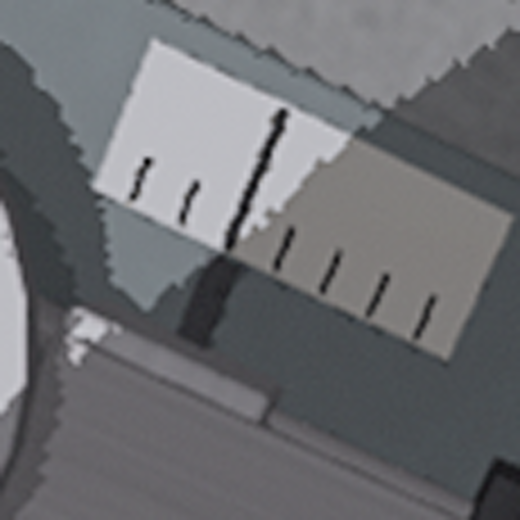

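Crop c4 shows the pointer tip at (228,257), just below the long mark's base (231,247), so the two are nearly in line. I'll put a number on it, allowing for the pointer's height.

```bash
python3 - <<'E'
from m import *
c,im,d=load("w3.npz");y=np.array([np.cos(np.radians(105.05)),np.sin(np.radians(105.05))]);wc=np.array([.54599,.0450])
o=lambda u,v:(215+(u+.5)*115/520-.5,85+(v+.5)*115/520-.5)
for n,q,z in(("tip",(228,258),.020),("mid",(212,300),.020),("base",(197,338),.02),("mb",(231,246),.0142),("mt",(282,113),.0142),("s-1",(278,268),.0142),("s+1",(183,222),.0142)):
    u,v=o(*q);p=onz(c,(u,v),z);k=d[int(v)-1:int(v)+2,int(u)-1:int(u)+2]
    print(n,((p[:2]-wc)@y+.215)*1000,"depth z",atdepth(c,(u,v),np.median(k))[2])
E
```

```text
tip 143.96834490213087 depth z 0.016243697460123885
mid 143.67260763205454 depth z 0.021246664871083565
base 143.4943418043506 depth z 0.020530416325229672
mb 144.9918614815798 depth z 0.01597141213944986
mt 145.86319879153265 depth z 0.01598338528981419
s-1 135.11936740736755 depth z 0.01586263972306351
s+1 155.12113484858838 depth z 0.015930119997115688
```

The pointer is about 1.3 mm short of the mark. That is inside the band but close to its edge, so I'll regrip at the same pose and add about 20°.

Emit:
drive_tool(
  deltas=[
    [[0, 0.05, -0.063, 0, 0, 0, 0], [0, 0.1, -0.126, 0, 0, 0, 0], [0, 0.1, -0.126, 0, 0, 0, 0], [0, 0.1, -0.126, 0, 0, 0, 0], [0, 0.1, -0.126, 0.05, 0, 0, 0], [0, 0.1, -0.126, 0.1, 0, 0, 0], [0, 0.1, -0.126, 0.14, 0, 0, 0], [0, 0.1, -0.126, 0.14, 0, 0, 0], [255, 0.1, -0.126, 0.14, 0, 0, 0], [255, 0.1, -0.126, 0.14, 0, 0, 0], [255, 0.1, -0.126, 0.14, 0, 0, 0], [255, 0.1, -0.126, 0.14, 0, 0, 0]],
  ],
)

```text
clock: 11.92
tcp_pos: [0.5824, 0.0675, 0.0924]
orientation: [0.0, 0.938, 0.346, 0.001]
wrist_force: [-1.4, 0.1, 5.4]
finger_gap: 0.0165
grip_force: 29.0
```

Emit:
drive_tool(
  deltas=[
    [[255, 0, 0, 0, 0, 0, 0], [255, -0.002, 0.0075, 0, 0, 0, 0], [255, -0.005, 0.015, 0, 0, 0, 0], [255, -0.005, 0.015, 0, 0, 0, 0], [255, -0.005, 0.015, 0, 0, 0, 0]],
  ],
)

```text
clock: 12.55
tcp_pos: [0.588, 0.0523, 0.0924]
orientation: [0.001, 0.938, 0.346, 0.0]
wrist_force: [-1.4, -1.7, 7.3]
finger_gap: 0.0168
grip_force: 29.3
```

Emit:
drive_tool(
  deltas=[
    [[0, 0, 0, 0, 0, 0, 0], [0, 0, 0, 0, 0, 0, 0], [0, 0, 0, 0, 0, 0, 0], [0, 0, 0, -0.04, 0, 0, 0], [0, 0, 0, -0.09, 0, 0, 0], [0, -0.03, 0.035, -0.14, 0, 0, 0], [0, -0.06, 0.07, -0.14, 0, 0, 0], [0, -0.095, 0.11, -0.14, 0, 0, 0], [0, -0.095, 0.11, -0.14, 0, 0, 0], [0, -0.095, 0.11, -0.14, 0, 0, 0]],
  ],
)

```text
clock: 13.8
tcp_pos: [0.5866, -0.0924, 0.2309]
orientation: [-0.0, 0.938, 0.346, -0.0]
wrist_force: [0.3, 1.1, 0.2]
finger_gap: 0.0855
grip_force: 0.0
```

```bash
python3 - <<'E'
from m import *
s=get_state();print({k:np.round(s[k],4).tolist() for k in("clock","tcp_pos","orientation","wrist_force")})
c=calibration("wrist");im,d=read_camera("wrist");np.savez("w4.npz",im=im,d=d,**{k:np.array(v) for k,v in c.items()})
save("c5",cv2.resize(im[85:200,215:330],(520,520),interpolation=cv2.INTER_CUBIC))
E
sed 's/w3.npz/w4.npz/;s/"c4"/"c4b"/' m3.py > m4.py; python3 m4.py
```

```text
{'clock': 13.8, 'tcp_pos': [0.5866, -0.0924, 0.2309], 'orientation': [-0.0004, 0.9383, 0.3459, -0.0002], 'wrist_force': [0.3227, 1.1452, 0.1928]}
wheel [0.54592914 0.0449095 ] 0.05755400030293732 448
lid [ 0.60425279 -0.16100234] 0.05971704606142021 357
z tab [0.05765436 0.07461666 0.07627602]
tabtop 393 ((569.6898803710938, -189.82191467285156), (26.012130737304688, 10.116119384765625), 40.48411178588867) [ 0.57024647 -0.18881666]
edge 60 angle 105.09615 axis dist 0.0793143782357958
edge 57 angle 105.040665 axis dist -0.07971385803023474
dish [ 0.60192367 -0.16267087] lid off (x,y) 0.0026832955671174338 0.0010043539597130494 lid-wheel angle 105.81454970285758
```

View pics/c5.png

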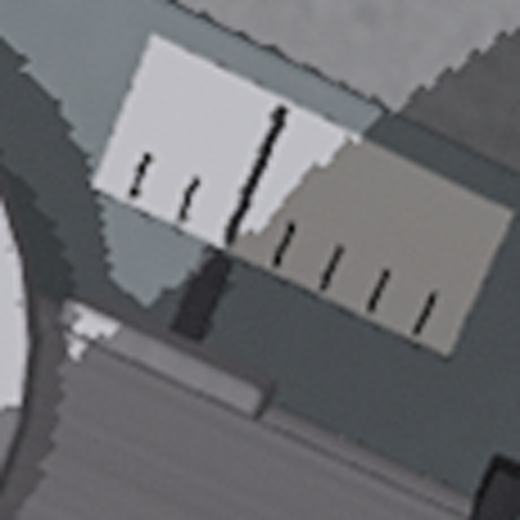

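The pointer has moved about 1.2 mm and stands at the mark (~145.0 mm). The lid is off-centre by about 2.8 mm along its own +x. Now I'll approach above the tab; the tool's yaw already matches the tab's 40.5°.

Emit:
drive_tool(
  deltas=[
    [[0, -0.038, 0.032, 0.03, 0, 0, 0], [0, -0.076, 0.063, 0.06, 0, 0, 0], [0, -0.076, 0.063, 0.11, 0, 0, 0], [0, -0.076, 0.063, 0.11, 0, 0, 0], [0, -0.076, 0.063, 0.11, 0, 0, 0], [0, -0.076, 0.063, 0.11, 0, 0, 0]],
  ],
)

```text
clock: 14.6
tcp_pos: [0.5719, -0.1894, 0.1239]
orientation: [0.002, 0.938, 0.347, 0.001]
wrist_force: [0.1, 0.6, 0.2]
finger_gap: 0.0852
grip_force: 0.0
```

Emit:
drive_tool(
  deltas=[
    [[0, -0.001, 0, 0.03, 0, 0, 0], [0, -0.001, 0, 0.055, 0, 0, 0], [0, -0.001, 0, 0.07, 0, 0, 0], [0, -0.001, 0, 0.074, 0, 0, 0], [0, -0.001, 0, 0.074, 0, 0, 0], [0, -0.001, 0, 0.074, 0, 0, 0], [0, -0.001, 0, 0.074, 0, 0, 0]],
  ],
)

```text
clock: 15.48
tcp_pos: [0.5698, -0.1907, 0.0481]
orientation: [0.001, 0.938, 0.346, 0.0]
wrist_force: [0.1, 0.2, 0.3]
finger_gap: 0.0855
grip_force: 0.0
```

Emit:
drive_tool(
  deltas=[
    [[120, 0, -0.0005, 0, 0, 0, 0], [200, 0, -0.0005, 0, 0, 0, 0], [255, 0, -0.0005, 0, 0, 0, 0], [255, 0, -0.0005, 0, 0, 0, 0], [255, 0, -0.0005, 0, 0, 0, 0], [255, 0, -0.0005, 0, 0, 0, 0], [255, 0, -0.0005, 0, 0, 0, 0]],
  ],
  newtons=40,
)

```text
clock: 16.35
tcp_pos: [0.5691, -0.1902, 0.0474]
orientation: [0.0, 0.938, 0.346, 0.0]
wrist_force: [0.4, 0.7, 0.5]
finger_gap: 0.0093
grip_force: 41.2
```

Emit:
drive_tool(
  deltas=[
    [[255, 0.0002, 0, -0.0016, 0, -1, 0], [255, 0.0005, 0, -0.0033, 0, -2, 0], [255, 0.0008, 0, -0.005, 0, -3, 0], [255, 0.0011, 0, -0.0066, 0, -4, 0], [255, 0.0015, 0, -0.0082, 0, -5, 0], [255, 0.0019, 0, -0.0098, 0, -6, 0], [255, 0.0023, 0, -0.0114, 0, -7, 0], [255, 0.0027, 0, -0.013, 0, -8, 0], [255, 0.0032, 0, -0.0146, 0, -9, 0], [255, 0.0037, 0, -0.0162, 0, -10, 0], [255, 0.0037, 0, -0.0162, 0, -10, 0]],
  ],
)

```text
clock: 17.73
tcp_pos: [0.572, -0.1874, 0.0634]
orientation: [0.03, 0.934, 0.345, -0.082]
wrist_force: [0.5, -0.1, -1.8]
finger_gap: 0.0094
grip_force: 40.8
```

```bash
python3 - <<'E'
from m import *
s=get_state();print({k:np.round(s[k],4).tolist() for k in("clock","tcp_pos","orientation","wrist_force")})
im,d=read_camera("side");z=np.load("side0.npz")["im"]
c={k:np.array(v) for k,v in calibration("side").items()};np.savez("s5.npz",im=im,d=d,**c)
a=cv2.resize(im[190:280,270:370],(400,360),interpolation=cv2.INTER_CUBIC)
w,_=read_camera("wrist");save("c6",np.hstack([a,cv2.resize(w,(400,360))[:, :400]]))
E
```

```text
{'clock': 17.725, 'tcp_pos': [0.572, -0.1874, 0.0634], 'orientation': [0.0302, 0.9345, 0.3452, -0.082], 'wrist_force': [0.5185, -0.0625, -1.8239]}
```

View pics/c6.png

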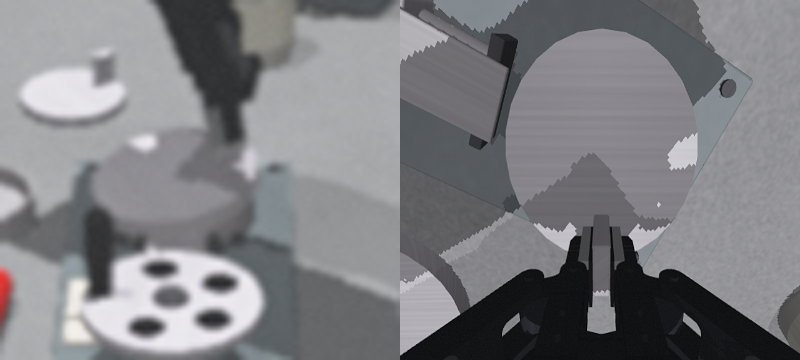

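The crop shows the lid tilted, its tab edge up, with the gripper on the tab. I'll check its plane from the wrist depth.

```bash
python3 - <<'E'
from m import *
c={k:np.array(v) for k,v in calibration("wrist").items()};im,d=read_camera("wrist");o,r,P=pts(c,d)
v,u=np.mgrid[:480,:640]
# lid face patch in px (view scaled 1.6 -> /1.333): x 505-700-400, y 30-220
m=(((u-322)/75)**2+((v-165)/105)**2<1)
Q=P[m];A=np.c_[Q[:,:2]-[.602,-.1625],np.ones(len(Q))]
s=np.linalg.lstsq(A,Q[:,2],rcond=None)[0];e=Q[:,2]-A@s;k=abs(e)<.003;s=np.linalg.lstsq(A[k],Q[k,2],rcond=None)[0]
print(s,"tilt",np.degrees(np.arctan(np.hypot(*s[:2]))),"dir",np.degrees(np.arctan2(s[1],s[0])),e[k].std())
t=np.arctan(np.hypot(*s[:2]));n=np.array([.7605,.649])
for w in(-.06,.06):
    print(w,"top z",s[2]+s[:2]@n*w,"skirt edge rel rim",s[2]+s[:2]@n*w*np.cos(t)-.013*np.cos(t)-.034)
E
```

```text
[-0.13021253 -0.11109692  0.04637688] tilt 9.712968158630702 dir -139.52929345325956 0.0012803897696971045
-0.06 top z 0.05664458950694326 skirt edge rel rim 0.009683756011327711
0.06 top z 0.03610916532232941 skirt edge rel rim -0.010557299201737182
```

The tab edge stands 9.7 mm above the rim and the far edge 10.6 mm below it, so the lid is resting as intended. I'll hold it, then lower it with a 2.8 mm pull towards centre.

Emit:
drive_tool(
  deltas=[
    [[255, 0, 0, 0, 0, 0, 0], [255, 0, 0, 0, 0, 0, 0], [255, 0, 0, 0, 0, 0, 0], [255, 0, 0, 0, 0, 0, 0], [255, 0, 0, 0, 0, 0, 0], [255, 0, 0, 0, 0, 0, 0], [255, 0, 0, 0, 0, 0, 0], [255, 0, 0, 0, 0, 0, 0], [255, 0, 0, 0, 0, 0, 0], [255, 0, 0, 0, 0, 0, 0]],
  ],
)

```text
clock: 19.12
tcp_pos: [0.5718, -0.1877, 0.0635]
orientation: [0.03, 0.935, 0.345, -0.082]
wrist_force: [0.7, -0.8, -2.4]
finger_gap: 0.0093
grip_force: 40.8
```

Emit:
drive_tool(
  deltas=[
    [[255, -0.0005, 0, 0.0017, 0, 1, 0], [255, -0.001, 0, 0.0034, 0, 2, 0], [255, -0.0014, 0, 0.0051, 0, 3, 0], [255, -0.0018, 0, 0.0068, 0, 4, 0], [255, -0.0022, 0, 0.0085, 0, 5, 0], [255, -0.0026, 0, 0.0102, 0, 6, 0], [255, -0.0029, 0, 0.0119, 0, 7, 0], [255, -0.0031, 0, 0.0136, 0, 8, 0], [255, -0.0034, 0, 0.0154, 0, 9, 0], [255, -0.0036, 0, 0.0171, 0, 10, 0], [255, -0.0036, 0, 0.0171, 0, 10, 0], [255, -0.0036, 0, 0.0171, 0, 10, 0]],
  ],
)

```text
clock: 20.62
tcp_pos: [0.5666, -0.1922, 0.0474]
orientation: [0.0, 0.938, 0.346, -0.0]
wrist_force: [-1.3, 0.1, 0.1]
finger_gap: 0.0093
grip_force: 41.1
```

Emit:
drive_tool(
  deltas=[
    [[180, 0, 0, 0, 0, 0, 0], [100, 0, 0, 0, 0, 0, 0], [0, 0, 0, 0, 0, 0, 0], [0, 0, 0, 0, 0, 0, 0], [0, 0, 0, -0.03, 0, 0, 0], [0, 0, 0, -0.08, 0, 0, 0], [0, 0.03, -0.025, -0.13, 0, 0, 0], [0, 0.06, -0.05, -0.184, 0, 0, 0], [0, 0.08, -0.063, -0.184, 0, 0, 0], [0, 0.08, -0.063, -0.184, 0, 0, 0], [0, 0.08, -0.063, -0.184, 0, 0, 0]],
  ],
)

```text
clock: 22.0
tcp_pos: [0.5863, -0.0923, 0.2305]
orientation: [-0.0, 0.938, 0.346, -0.001]
wrist_force: [-0.2, -0.3, 0.1]
finger_gap: 0.0851
grip_force: 0.0
```

```bash
python3 - <<'E'
from m import *
s=get_state();print({k:np.round(s[k],4).tolist() for k in("clock","tcp_pos","orientation","wrist_force")})
c=calibration("wrist");im,d=read_camera("wrist");np.savez("w5.npz",im=im,d=d,**{k:np.array(v) for k,v in c.items()})
E
sed 's/w3.npz/w5.npz/;s/"c4"/"c5b"/' m3.py > m5.py; python3 m5.py
python3 - <<'E'
import cv2,numpy as np
from m import *
a=cv2.imread("pics/c5.png");b=cv2.imread("pics/c5b.png")
g=lambda i:np.float32(cv2.cvtColor(i,cv2.COLOR_BGR2GRAY))
print("shift scale",cv2.phaseCorrelate(g(a),g(b),cv2.createHanningWindow((520,520),cv2.CV_32F)))
c,im,d=load("w5.npz");o,r,P=pts(c,d)
v,u=np.mgrid[:480,:640];m=(((u-394)/60)**2+((v-250)/60)**2<1)&(abs(P[...,2]-.037)<.008);Q=P[m];A=np.c_[Q[:,:2],np.ones(len(Q))]
print(np.linalg.lstsq(A,Q[:,2],rcond=None)[0],np.median(Q[:,2]))
E
```

```text
{'clock': 22.0, 'tcp_pos': [0.5863, -0.0923, 0.2305], 'orientation': [-0.0002, 0.9381, 0.3462, -0.0006], 'wrist_force': [-0.2047, -0.312, 0.1223]}
wheel [0.54593983 0.04487935] 0.057547319620663784 452
lid [ 0.60144128 -0.16254922] 0.05975885564950185 359
z tab [0.0580177  0.07463678 0.07620065]
tabtop 392 ((567.1367797851562, -191.53672790527344), (26.054109573364258, 10.271748542785645), 40.23405838012695) [ 0.5675846  -0.19051188]
edge 60 angle 105.02186 axis dist 0.07943238545154141
edge 56 angle 104.947716 axis dist -0.07943341923905925
dish [ 0.60166514 -0.16277347] lid off (x,y) -0.00015808636701708365 0.0002746053552048696 lid-wheel angle 104.97967264680474
shift scale ((0.027253922572299416, 0.0018786230240834811), 0.4769690678181799)
[-7.45090520e-05 -5.48277892e-04  3.73157769e-02] 0.0373415998787206
```

The lid lies flat, 0.3 mm off centre at the right height. The pointer is unchanged and the arm is clear, so I'm handing in.

```bash
python3 -c "
from workcell import *
print(hand_in())"
```

```text
the job is handed in; nothing more can be done
None
```

The job is handed in. By my last measurements the pointer stands at the long mark (about 145.0 mm), the lid was vented at 9.7 mm for over a second and lies flat about 0.3 mm off centre, and the arm is clear; the hand-in returned no verdict.

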